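# Slide the full bottle crate into the stop corner

## Task

Slide the blue crate with its three full bottles across the counter into the steel stop corner, until it sits flush against both the back fence and the side fence, and leave it standing there. It is top-heavy, so push the crate itself low near its base with the fingers, without pinching it: do not touch the bottles in it, do not tip, lift or carry the crate, and leave everything else on the counter where it stands.

Things in the scene. Friction and masses are not known exactly. Their poses are not given: they have to be found in the camera images.
- crate: Blue open plastic crate: 80 mm deep (x), 220 long (y), flat vertical walls 125 high, 5 thick; three full bottles in a row. 0.7-1 kg, top-heavy: slides under 3-8 N applied below about 60 mm height; a push along x near the rim or higher tips it. Origin: centre of underside, z up. At the start -x wall faces roughly the robot, +x wall the back fence, +y end the side fence, all within 0.2 rad.
- crate_bottles: The three bottles fixed in the crate, each 54 mm across, dark brown with yellow caps, at y = -62, 0 and +62 mm along it; tops 211 mm above the counter; their sides are 13 mm inside the crate's long outer faces and 21 mm inside its end faces. Origin 6 mm above the crate's origin, same axes. Not to be touched.
- corner: Fixed L of two steel bars, 40 mm high, 12 thick, open towards the robot and the robot's right. Origin on the counter where the inner faces meet; x points away from the robot, y to its left, z up. Back fence: inner face x = 0, from y = -280 mm to 0. Side fence: inner face y = 0, from x = -132 mm to 0. Crate fully home: its centre at x = -40, y = -110 mm here, length along y. Yellow tape marks the place.
- bottle_a: Bystander: loose bottle behind the back fence, with a dark-brown body 54 mm across and 205 mm tall, yellow cap and white-and-red blank label, full; origin at the centre of its underside
- bottle_b: Bystander: loose bottle behind the back fence, with a dark-brown body 54 mm across and 205 mm tall, yellow cap and white-and-red blank label, full; origin at the centre of its underside
- bottle_c: Bystander: loose bottle just left of the side fence, with a dark-brown body 54 mm across and 205 mm tall, yellow cap and white-and-red blank label, full; origin at the centre of its underside
- cap_tub: Bystander: white plastic tub of yellow caps, 100 mm across, 70 mm tall; origin at the centre of its underside
- tape_roll: Bystander: tan roll of tape lying flat, 100 mm across, 48 mm tall; origin at the centre of its underside
- gift_carton: Bystander: orange carton standing upright, 90 x 90 mm and 230 mm tall; origin at the centre of its underside
Mind the look-alikes: they are no part of the job. Of the things that look like the crate, take the one that is farthest from the robot's base at the start.

How it is judged:
By the outcome, as a careful person would: the job done as asked, in the order asked, and still so for the second after the job is handed in, with the robot touching nothing.
It also fails if it takes over 64 s, if anything falls off the work surface, if the arm or the gripper's body presses on something with over 40 N, if the wrist force passes 120 N, or if a joint passes its speed limit or range.

## Robot

A 6-joint arm with a two-finger parallel gripper is mounted at the origin on the work surface. World frame = base frame: x ahead of the robot, y to its left, z up, the work surface at z = 0. Lengths are in m, angles in rad, forces in N, time in s.
With the tool pointing down it reaches from about 0.35 to 0.85 m from the base axis. Payload 8.1 kg.
Tool frame: the origin (TCP) lies between the finger pads; the fingertips stand 11 mm ahead of it and the grasp point (between the pads) lies 8 mm behind it; z points along the fingers, y is the direction in which the jaws open and shut (so a half turn about z gives the same grasp; the last joint's range is limited). The gripper opens to 85 mm and grips with 20 to 120 N. Pads are 22 mm wide; open, the fingers measure 114 mm over their backs; the gripper's body (76 mm by 85 mm) begins 54 mm behind the grasp point. The pads swing forward as they close: fully open they stand 13 mm farther back than shut.
Start: joints at [1.153, 0.13, 1.488, -0, 1.523, -0.085], TCP at [0.196, 0.567, 0.242] pointing down, gripper open.
Joint ranges: [-2.96, 2.96], [-0.89, 2.26], [0.02, 2.5], [-1.34, 4.48], [0, 2.73], [-2.66, 2.66]. Speed limits (rad/s): [2.39, 2.39, 2.79, 3.14, 3.14, 3.14].

## Interface

Orientations are given as a rotation vector (axis times angle).
In Python, from station import manip gives the robot as it stands.
- The arm moves only by the shell command python3 -m inch 'ROWS' [FORCE]. ROWS is JSON, a list of rows, each a list of 7 numbers: the opening, from 0 (shut) to 1 (fully open), then the shift along the tool's x, y, z scaled (see below), then the turn, a rotation vector about the tool's x, y, z scaled (see below). A call has 1 to 8 rows; each row is the pose to reach, as a shift and turn from the pose commanded when the call began, along the tool's axes at that moment, turning the shorter way round; what a row does not reach only later rows make up. The controller multiplies each number of a shift by 0.5 m and each number of a turn by 180 degrees. A row lasts 1/12 s, in which the tool goes at most 41.7 mm and 7.16 degrees, less where a joint would pass 70% of its speed; a pose out of reach is approached as far as the arm can. A call with a number of a shift or a turn outside -1 to 1 is refused whole. A call with a gripper value outside its range is refused whole. The fingers move at their own pace and stop on an object; FORCE is the grip in N (left out, the last holds). Time passes only in rows, so rows that repeat a pose let the fingers close. It gives the time, the measured TCP pose, the force and the opening at its end, in the units of the state.
- manip.observe(): the state, without advancing time (a new reading comes with each control period).
- manip.grab_frame(name): name is "scene" or "top"; returns the picture (400x640x3 uint8, blue, green, red); there is no depth.
- manip.calibration(name): a dict with "fx", "fy", "cx", "cy" (pixels), "k1" (the pictures are not rectified: a ray, as slopes to the right and down, at radius r is drawn at 1 + k1 r^2 times it, then the intrinsics apply), "T" (4x4, takes a point from camera to world coordinates). Camera axes: x right, y up, looking along -z (the intrinsics and any distortion apply to the point x, -y, -z); pixel columns grow to the right and rows downward; lengths in m; the calibration is good to about 2 mm. A picture is of the moment at which its call begins. calibration takes no time and is no camera call.
- manip.finish_job(): hands the job in, once; it reports no verdict.
The state is a dict: "time": time; "q": joint angles; "qd": joint speeds; "joint_torque": joint torques, N m; "tcp_pos": TCP position; "tcp_rot": TCP orientation; "ft_force": force on the tool from outside, world axes, zero at the start; "moment": the same for the moment, N m; "gripper_width": finger opening in m.
Only numpy, scipy, OpenCV 4.12 (cv2) and the standard library are available. Lean on these libraries where they do the work, as an engineer would, in place of code of your own. Each camera call takes 0.05 s, during which the arm holds its last target.

## Working session

There is one attempt and no reset: what is moved stays moved. The work goes in short steps, Python scripts to look and compute and a shell command to move; the robot and the scene stay as the last step left them, time stands still between calls to the robot, and variables do not carry over. Pictures are saved under pics/ and viewed, and the job is handed in when it is done.

```bash
mkdir -p pics; ls; python3 - <<'E'
from station import manip
import cv2
for n in("scene","top"):
    cv2.imwrite(f"pics/{n}0.png",manip.grab_frame(n)); print({k:(v if k!='T' else [list(map(lambda x:round(float(x),3),r)) for r in v]) for k,v in manip.calibration(n).items()})
print(manip.observe())
E
```

```text
pics
{'fx': 371.2142586249803, 'fy': 371.2142586249803, 'cx': 313.3993659771795, 'cy': 206.72483804586003, 'k1': -0.0014040811313833744, 'T': [[-0.181, -0.767, 0.616, 1.284], [0.983, -0.145, 0.108, 0.083], [0.006, 0.625, 0.78, 0.962], [0.0, 0.0, 0.0, 1.0]]}
{'fx': 478.32591624847214, 'fy': 478.32591624847214, 'cx': 309.3046517098535, 'cy': 202.116974755642, 'k1': 0.0019386142945993533, 'T': [[0.028, 0.991, -0.128, 0.394], [-0.999, 0.03, 0.019, -0.021], [0.023, 0.128, 0.992, 1.447], [0.0, 0.0, 0.0, 1.0]]}
{'time': 0.1, 'q': array([ 1.15262791e+00,  1.31118688e-01,  1.48915330e+00, -8.83879965e-06,
        1.52300754e+00, -8.53547751e-02]), 'qd': array([-0.00229757, -0.00104731, -0.00266655, -0.00180763, -0.00047644,
       -0.0003452 ]), 'joint_torque': array([ 1.34590326e-03, -5.70952106e+01, -5.01942265e+01, -1.34583324e-04,
        8.18258763e-03,  1.21422480e-05]), 'tcp_pos': array([0.19578551, 0.56665733, 0.24133896]), 'tcp_rot': array([-5.20304013e-01, -3.09778875e+00,  2.56932604e-03]), 'ft_force': array([-0.38063096,  0.15404801,  0.0869946 ]), 'moment': array([ 0.06079114, -0.01444754,  0.02591671]), 'gripper_width': 0.08552683991158895}
```

View pics/scene0.png

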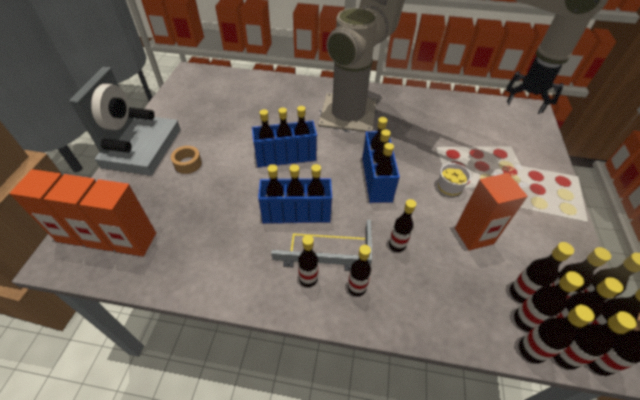

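View pics/top0.png

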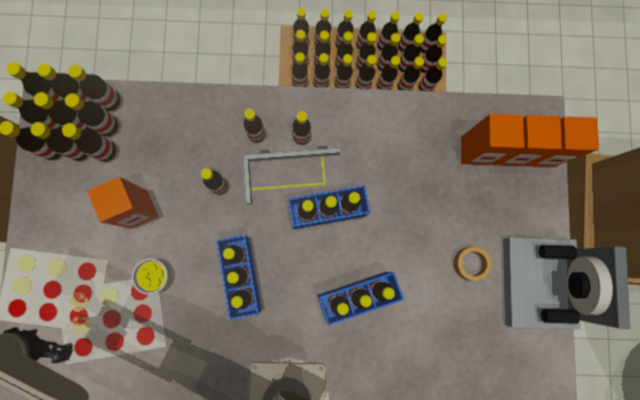

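The top view shows three crates. The target is the farthest one, at about (330,207), right below the stop corner, whose inner corner is at about (250,158). The other two, at (238,277) and (361,298), are look-alikes. Next I'll zoom in and measure.

```bash
cat > h.py <<'E'
import numpy as np, cv2
from station import manip
def unproj(n,u,v,z):
    c=manip.calibration(n);T=np.array(c['T'])
    d=np.array([(u-c['cx'])/c['fx'],(v-c['cy'])/c['fy']]);s=d.copy()
    for _ in range(10): s=d/(1+c['k1']*(s@s))
    r=T[:3,:3]@np.array([s[0],-s[1],-1]);o=T[:3,3]
    return o+r*(z-o[2])/r[2]
def proj(n,p):
    c=manip.calibration(n);T=np.array(c['T'])
    q=T[:3,:3].T@(np.array(p)-T[:3,3]);s=np.array([q[0],-q[1]])/-q[2]
    s=s*(1+c['k1']*(s@s));return np.array([s[0]*c['fx']+c['cx'],s[1]*c['fy']+c['cy']])
def crop(n,name,x0,y0,x1,y1,k,im=None):
    im=manip.grab_frame(n) if im is None else im
    cv2.imwrite(name,cv2.resize(im[y0:y1,x0:x1],None,fx=k,fy=k,interpolation=cv2.INTER_CUBIC))
E
python3 - <<'E'
from h import *
crop("top","pics/c0.png",0,0,0,0,1,cv2.imread("pics/top0.png")[0:1,0:1].repeat(2,0)) if 0 else None
im=cv2.imread("pics/top0.png");cv2.imwrite("pics/tc.png",cv2.resize(im[130:240,225:385],None,fx=5,fy=5,interpolation=cv2.INTER_CUBIC))
im=cv2.imread("pics/scene0.png");cv2.imwrite("pics/sc.png",cv2.resize(im[150:280,240:400],None,fx=4.5,fy=4.5,interpolation=cv2.INTER_CUBIC))
E
```

```text
(no output)
```

View pics/tc.png

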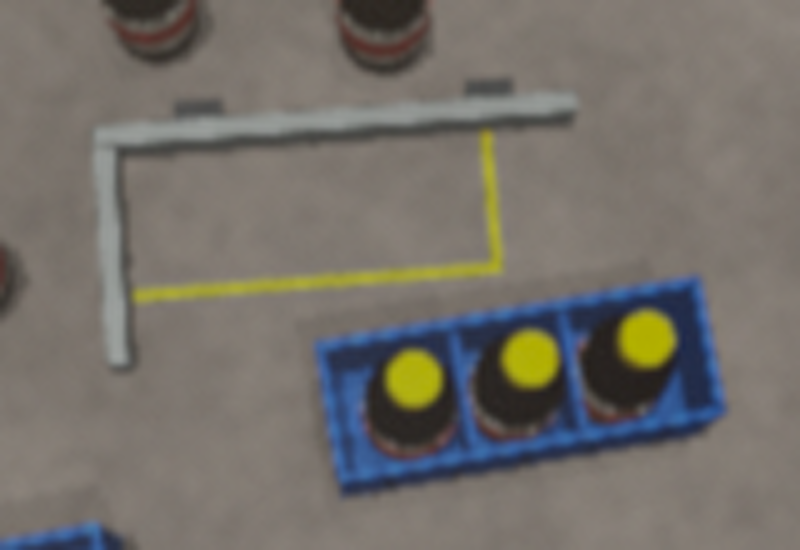

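View pics/sc.png

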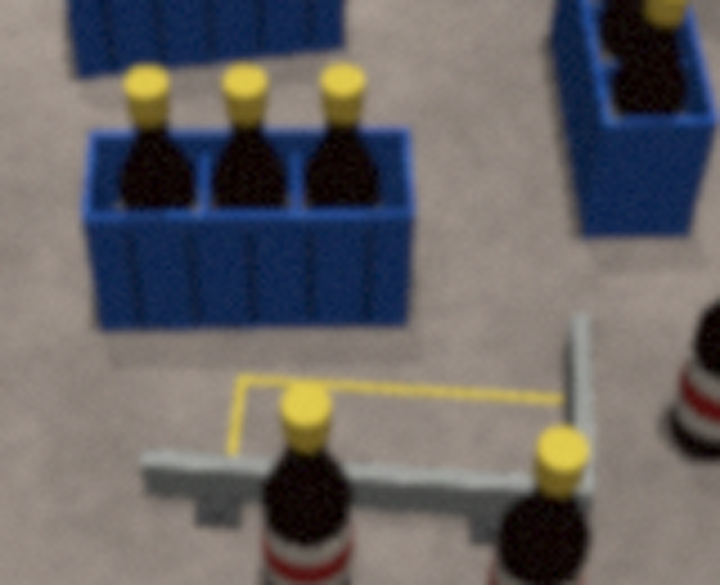

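```bash
python3 - <<'E'
from h import *
from scipy.optimize import least_squares
f=lambda u,v,z:unproj("top",225+(u-2)/5,130+(v-2)/5,z)
P=[(319,343),(700,282),(722,410),(343,490)]
R=[f(*p,.125) for p in P]
print("rim",np.round(R,4)); R=np.array(R)
print("sides",[round(np.linalg.norm(R[i]-R[(i+1)%4]),4) for i in range(4)])
print("crate c",R.mean(0),"long yaw",np.arctan2(*(R[0]+R[3]-R[1]-R[2])[[1,0]])-np.pi/2)
a,b=f(118,150,.04),f(578,117,.04);c,d=f(118,150,.04),f(130,365,.04)
print("back",a,b,np.linalg.norm(a-b),np.arctan2(*(a-b)[[1,0]])-np.pi/2);print("side",c,d,np.linalg.norm(c-d),np.arctan2(*(c-d)[[1,0]]))
for p in((500,270),(135,297),(487,133)):print("tape",f(*p,0))
# scene check
g=lambda u,v,z:unproj("scene",240+(u-2)/4.5,150+(v-2)/4.5,z)
print("scene crate far base",g(100,327,0),g(408,325,0),"rim",g(90,218,.125),g(412,216,.125),g(408,132,.125),g(92,132,.125))
print("scene back fence outer top",g(142,457,.04),g(592,490,.04),"tape corner",g(240,378,0),g(562,400,0))
E
```

```text
rim [[ 0.5744  0.0116  0.125 ]
 [ 0.6155 -0.2008  0.125 ]
 [ 0.5436 -0.214   0.125 ]
 [ 0.4928 -0.0043  0.125 ]]
sides [np.float64(0.2164), np.float64(0.0731), np.float64(0.2157), np.float64(0.0832)]
crate c [ 0.55654593 -0.10187369  0.125     ] long yaw 0.21450384638743758
back [0.69872488 0.13768343 0.04      ] [ 0.72800722 -0.13743748  0.04      ] 0.2766748456280289 0.10603523271762372
side [0.69872488 0.13768343 0.04      ] [0.56940065 0.12492254 0.04      ] 0.12995228527882552 0.09835523148852285
tape [ 0.64002162 -0.09469216  0.        ]
tape [0.61629391 0.12783786 0.        ]
tape [ 0.72554366 -0.08463507  0.        ]
scene crate far base [ 0.61777951 -0.20147146  0.        ] [0.57527267 0.01427612 0.        ] rim [ 0.62001431 -0.19440292  0.125     ] [0.57914368 0.01226867 0.125     ] [ 0.50541117 -0.00179489  0.125     ] [ 0.54566335 -0.21375364  0.125     ]
scene back fence outer top [ 0.74103474 -0.13534913  0.04      ] [0.7119876  0.15236084 0.04      ] tape corner [ 6.42361973e-01 -9.38811535e-02  1.11022302e-16] [0.61917036 0.12881874 0.        ]
```

```bash
python3 - <<'E'
from h import *
im=cv2.imread("pics/top0.png");cv2.imwrite("pics/tc3.png",cv2.resize(im[220:340,200:420],None,fx=3.6,fy=3.6,interpolation=cv2.INTER_CUBIC))
E
```

```text
(no output)
```

View pics/tc3.png

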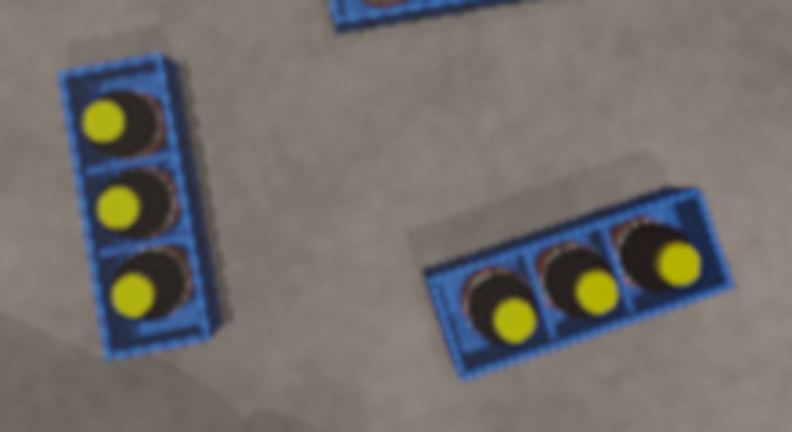

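```bash
python3 - <<'E'
from h import *
f=lambda u,v,z:np.round(unproj("top",200+u/3.6,220+v/3.6,z),3)
print("c3 rim",[f(*p,.125) for p in((425,270),(697,190),(732,287),(463,378))],"caps",[f(*p,.208) for p in((515,320),(597,291),(679,263))])
print("c1 rim",[f(*p,.125) for p in((60,72),(163,57),(212,340),(108,357))],"caps",[f(*p,.208) for p in((104,121),(133,296))])
E
```

```text
c3 rim [array([ 0.311, -0.078,  0.125]), array([ 0.377, -0.284,  0.125]), array([ 0.305, -0.311,  0.125]), array([ 0.232, -0.108,  0.125])] caps [array([ 0.283, -0.139,  0.208]), array([ 0.305, -0.196,  0.208]), array([ 0.326, -0.255,  0.208])]
c1 rim [array([0.453, 0.205, 0.125]), array([0.466, 0.127, 0.125]), array([0.256, 0.081, 0.125]), array([0.241, 0.158, 0.125])] caps [array([0.415, 0.157, 0.208]), array([0.293, 0.131, 0.208])]
```

```bash
cat >> h.py <<'E'
from scipy.spatial.transform import Rotation as Rt
def orient(psi,th,yax):
    # fingers lean along heading psi by th from down; yax=+1/-1 tool y = +/- left of heading
    d=np.array([np.cos(psi),np.sin(psi),0]);z=np.sin(th)*d-np.cos(th)*np.array([0,0,1.])
    y=yax*np.array([-d[1],d[0],0]);return Rt.from_matrix(np.c_[np.cross(y,z),y,z])
def rel(p,R,o=None):
    o=o or manip.observe();R0=Rt.from_rotvec(o['tcp_rot'])
    s=R0.inv().apply(np.array(p)-o['tcp_pos'])/.5;t=(R0.inv()*R).as_rotvec()/np.pi
    return np.round(np.r_[s,t],4).tolist()
def st():
    o=manip.observe();print(round(o['time'],2),'p',np.round(o['tcp_pos'],4),'F',np.round(o['ft_force'],1),'w',round(o['gripper_width'],3),'q',np.round(o['q'],2));print('rot err/axes',np.round(Rt.from_rotvec(o['tcp_rot']).as_matrix().round(3).tolist(),3).tolist())
E
python3 - <<'E'
from h import *
R=orient(.104,np.radians(32),1);R0=Rt.from_rotvec(manip.observe()['tcp_rot'])
st();print(rel([.3,.5,.40],R0));print(rel([.45,.2,.40],R));print(rel([.455,-.12,.36],R))
E
```

```text
0.1 p [0.1958 0.5667 0.2413] F [-0.4  0.2  0.1] w 0.086 q [ 1.15  0.13  1.49 -0.    1.52 -0.09]
rot err/axes [[-0.945, 0.327, -0.001], [0.327, 0.945, -0.002], [0.0, -0.002, -1.0]]
[-0.2405, -0.0584, -0.3173, 0.0, 0.0, 0.0]
[-0.7201, -0.5275, -0.3165, -0.0393, -0.1751, -0.1352]
[-0.9386, -1.129, -0.2356, -0.0393, -0.1751, -0.1352]
```

```bash
python3 -m inch '[[0.5,-0.12,-0.03,-0.16,0,0,0],[0.5,-0.24,-0.06,-0.3165,0,0,0],[0.5,-0.24,-0.06,-0.3165,0,0,0],[0.5,-0.24,-0.06,-0.3165,0,0,0],[0.5,-0.72,-0.53,-0.3165,0,0,0],[0.5,-0.72,-0.53,-0.3165,0,0,0],[0.5,-0.72,-0.53,-0.3165,0,0,0],[0.5,-0.72,-0.53,-0.3165,0,0,0]]'
python3 -c "
from h import *
R=orient(.104,np.radians(32),1)
st();print(rel([.44,.18,.40],R));print(rel([.455,-.12,.36],R))"
```

```text
time: 0.77
tcp_pos: [0.3611, 0.363, 0.3861]
tcp_rot: [-0.52, -3.098, 0.001]
ft_force: [0.7, 0.1, -0.6]
gripper_width: 0.0426
0.77 p [0.3611 0.363  0.3861] F [ 0.7  0.1 -0.6] w 0.043 q [ 0.69 -0.12  1.48 -0.    1.78 -0.55]
rot err/axes [[-0.945, 0.326, -0.0], [0.326, 0.945, -0.0], [0.0, -0.0, -1.0]]
[-0.2686, -0.2944, -0.0278, -0.0389, -0.175, -0.1352]
[-0.4927, -0.8518, 0.0524, -0.0389, -0.175, -0.1352]
```

```bash
python3 -m inch '[[0.5,-0.49,-0.85,-0.03,-0.039,-0.175,-0.135],[0.5,-0.49,-0.85,-0.03,-0.039,-0.175,-0.135],[0.5,-0.49,-0.85,-0.03,-0.039,-0.175,-0.135],[0.5,-0.49,-0.85,-0.03,-0.039,-0.175,-0.135],[0.5,-0.49,-0.85,-0.03,-0.039,-0.175,-0.135],[0.5,-0.49,-0.85,0.05,-0.039,-0.175,-0.135],[0.5,-0.49,-0.85,0.05,-0.039,-0.175,-0.135],[0.5,-0.49,-0.85,0.05,-0.039,-0.175,-0.135]]'
python3 -c "
from h import *
R=orient(.104,np.radians(32),1)
st();print(rel([.455,-.12,.34],R));print(rel([.455,-.12,.12],R))"
```

```text
time: 1.43
tcp_pos: [0.4374, 0.0654, 0.3828]
tcp_rot: [-0.136, 2.589, 0.038]
ft_force: [1.0, 0.3, 0.4]
gripper_width: 0.0427
1.43 p [0.4374 0.0654 0.3828] F [1.  0.3 0.4] w 0.043 q [-0.02 -0.89  2.11  0.07  1.38 -1.69]
rot err/axes [[-0.848, -0.104, 0.519], [-0.089, 0.995, 0.055], [-0.522, 0.0, -0.853]]
[0.0478, -0.3725, 0.0711, 0.0002, -0.003, 0.0001]
[0.2775, -0.3726, 0.4464, 0.0002, -0.003, 0.0001]
```

```bash
python3 -m inch '[[0.5,0.048,-0.37,0.071,0,-0.003,0],[0.5,0.048,-0.37,0.071,0,-0.003,0],[0.5,0.048,-0.37,0.071,0,-0.003,0],[0.5,0.048,-0.37,0.071,0,-0.003,0],[0.5,0.048,-0.37,0.071,0,-0.003,0],[0.5,0.09,-0.37,0.14,0,-0.003,0],[0.5,0.13,-0.37,0.21,0,-0.003,0],[0.5,0.13,-0.37,0.21,0,-0.003,0]]'
python3 - <<'E'
from h import *
R=orient(.104,np.radians(32),1)
st();print(rel([.460,-.118,.10],R));print(rel([.460,-.117,.030],R))
cv2.imwrite("pics/s1.png",manip.grab_frame("scene"))
E
```

```text
time: 2.1
tcp_pos: [0.4508, -0.1155, 0.2476]
tcp_rot: [-0.126, 2.595, 0.053]
ft_force: [-1.5, 1.4, -5.0]
gripper_width: 0.0427
2.1 p [ 0.4508 -0.1155  0.2476] F [-1.5  1.4 -5. ] w 0.043 q [-0.64 -0.77  2.29  0.39  1.24 -2.37]
rot err/axes [[-0.852, -0.1, 0.514], [-0.079, 0.995, 0.063], [-0.518, 0.013, -0.855]]
[0.1377, -0.0106, 0.2616, 0.0029, -0.0045, -0.0031]
[0.21, -0.0104, 0.3815, 0.0029, -0.0045, -0.0031]
```

View pics/s1.png

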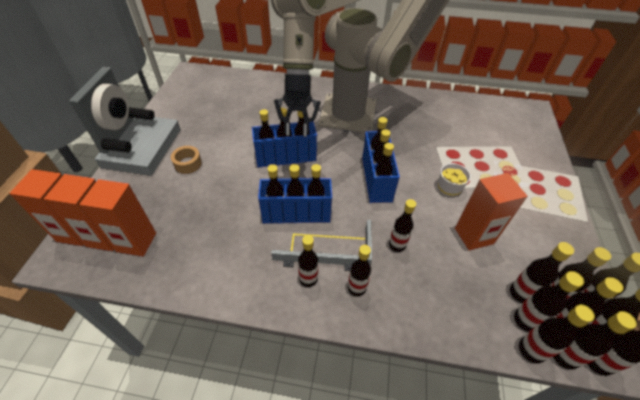

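The arm hangs over the gap between the look-alike crate (285,145) and the target (295,200). Nothing has been touched. I'll descend into the gap next.

```bash
python3 -m inch '[[0.5,0.035,-0.01,0.065,0.003,-0.0045,-0.003],[0.5,0.07,-0.01,0.13,0.003,-0.0045,-0.003],[0.5,0.105,-0.01,0.195,0.003,-0.0045,-0.003],[0.5,0.137,-0.01,0.26,0.003,-0.0045,-0.003],[0.5,0.137,-0.01,0.26,0.003,-0.0045,-0.003]]'
python3 - <<'E'
from h import *
R=orient(.104,np.radians(32),1)
st();print(rel([.460,-.117,.031],R))
cv2.imwrite("pics/s2.png",manip.grab_frame("scene"));cv2.imwrite("pics/s2c.png",cv2.resize(cv2.imread("pics/s2.png")[60:260,200:420],None,fx=3,fy=3))
E
```

```text
time: 2.57
tcp_pos: [0.4661, -0.1191, 0.111]
tcp_rot: [-0.142, 2.569, 0.03]
ft_force: [-1.8, 1.2, -1.7]
gripper_width: 0.0426
2.57 p [ 0.4661 -0.1191  0.111 ] F [-1.8  1.2 -1.7] w 0.043 q [-0.63 -0.61  2.46  0.47  0.9  -2.53]
rot err/axes [[-0.837, -0.108, 0.537], [-0.095, 0.994, 0.051], [-0.539, -0.008, -0.842]]
[0.096, 0.0069, 0.1284, -0.0015, 0.0034, 0.0024]
```

View pics/s2c.png

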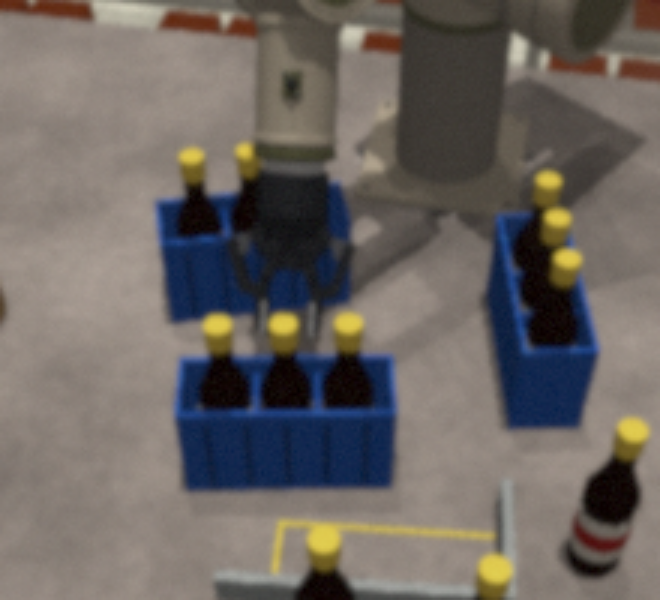

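Joints 3 and 6 are nearing their range limits. I'll rise, give the tool a half turn (the gripper is symmetric), and come down again farther forward with a bit less lean.

```bash
python3 -m inch '[[0.5,-0.04,0,-0.06,0,0,0],[0.5,-0.08,0,-0.12,0,0,0],[0.5,-0.12,0,-0.18,0,0,0],[0.5,-0.15,0,-0.24,0,0,0.04],[0.5,-0.15,0,-0.24,0,0,0.08],[0.5,-0.15,0,-0.24,0,0,0.12],[0.5,-0.15,0,-0.24,0,0,0.16],[0.5,-0.15,0,-0.24,0,0,0.2]]' | head -2; python3 -m inch '[[0.5,0,0,0,0,0,0.04],[0.5,0,0,0,0,0,0.08],[0.5,0,0,0,0,0,0.12],[0.5,0,0,0,0,0,0.16],[0.5,0,0,0,0,0,0.2],[0.5,0,0,0,0,0,0.24],[0.5,0,0,0,0,0,0.28],[0.5,0,0,0,0,0,0.32]]' | head -2;  python3 -m inch '[[0.5,0,0,0,0,0,0.04],[0.5,0,0,0,0,0,0.08],[0.5,0,0,0,0,0,0.12],[0.5,0,0,0,0,0,0.16],[0.5,0,0,0,0,0,0.2],[0.5,0,0,0,0,0,0.24],[0.5,0,0,0,0,0,0.28],[0.5,0,0,0,0,0,0.32]]' 
python3 - <<'E'
from h import *
R=orient(.104,np.radians(28),-1)
st();print(rel([.487,-.116,.22],R));print(rel([.487,-.116,.031],R))
E
```

```text
time: 3.28
tcp_pos: [0.4665, -0.1203, 0.2643]
time: 3.95
tcp_pos: [0.4664, -0.1203, 0.2639]
time: 4.62
tcp_pos: [0.4664, -0.1203, 0.2639]
tcp_rot: [2.752, 0.884, 0.84]
ft_force: [-0.0, -0.2, 0.7]
gripper_width: 0.0427
4.62 p [ 0.4664 -0.1203  0.2639] F [-0.  -0.2  0.7] w 0.043 q [-0.63 -0.77  2.27  0.39  1.2   0.26]
rot err/axes [[0.673, 0.498, 0.547], [0.571, -0.82, 0.043], [0.47, 0.283, -0.836]]
[-0.0086, -0.0113, 0.0963, 0.0119, -0.0274, 0.1658]
[-0.1862, -0.1185, 0.4123, 0.0119, -0.0274, 0.1658]
```

```bash
python3 -m inch '[[0.5,0,-0.01,0.05,0.003,-0.007,0.04],[0.5,0,-0.01,0.09,0.006,-0.014,0.08],[0.5,-0.009,-0.011,0.096,0.009,-0.02,0.12],[0.5,-0.009,-0.011,0.096,0.012,-0.027,0.166],[0.5,-0.009,-0.011,0.096,0.012,-0.027,0.166],[0.5,-0.07,-0.047,0.2,0.012,-0.027,0.166],[0.5,-0.12,-0.08,0.294,0.012,-0.027,0.166],[0.5,-0.12,-0.08,0.294,0.012,-0.027,0.166]]'
python3 - <<'E'
from h import *
R=orient(.104,np.radians(28),-1)
st();print(rel([.487,-.116,.032],R))
cv2.imwrite("pics/s3.png",manip.grab_frame("scene"));a=cv2.imread("pics/s3.png")[80:240,220:420];b=manip.grab_frame("top")[170:330,250:420]
cv2.imwrite("pics/s3c.png",cv2.resize(np.hstack([a,b]),None,fx=2.1,fy=2.1))
E
```

```text
time: 5.28
tcp_pos: [0.4876, -0.1162, 0.0995]
tcp_rot: [-3.02, -0.165, -0.757]
ft_force: [1.7, -0.0, -0.2]
gripper_width: 0.043
5.28 p [ 0.4876 -0.1162  0.0995] F [ 1.7 -0.  -0.2] w 0.043 q [-0.54 -0.44  2.35  0.38  0.87  0.73]
rot err/axes [[0.876, 0.109, 0.469], [0.097, -0.994, 0.049], [0.472, 0.003, -0.882]]
[-0.0647, -0.0009, 0.1184, -0.0, -0.0008, 0.0017]
```

View pics/s3c.png

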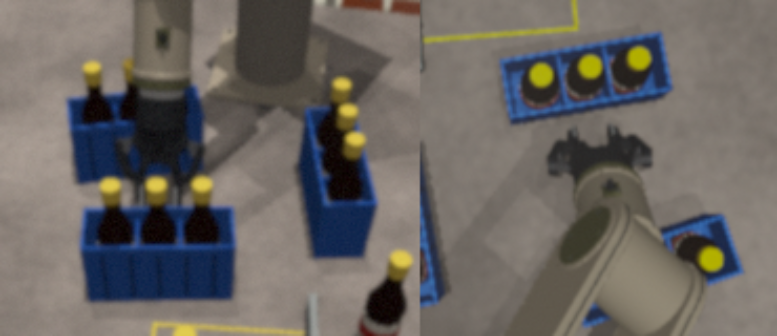

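```bash
python3 -m inch '[[0.5,-0.016,0,0.03,0,0,0],[0.5,-0.032,0,0.06,0,0,0],[0.5,-0.048,0,0.09,0,0,0],[0.5,-0.064,0,0.117,0,0,0],[0.5,-0.064,0,0.117,0,0,0]]'
python3 - <<'E'
from h import *
R=orient(.104,np.radians(28),-1)
st();u=np.array([np.cos(.104),np.sin(.104),0]);o=manip.observe()
for L in(.02,.04,.1):print(rel(np.r_[o['tcp_pos'][:2],.032]+u*L,R))
cv2.imwrite("pics/s4.png",manip.grab_frame("scene"));a=cv2.imread("pics/s4.png")[80:240,220:420];b=manip.grab_frame("top")[170:330,250:420]
cv2.imwrite("pics/s4c.png",cv2.resize(np.hstack([a,b]),None,fx=2.1,fy=2.1))
E
```

```text
time: 5.8
tcp_pos: [0.4853, -0.1153, 0.0305]
tcp_rot: [-3.018, -0.164, -0.749]
ft_force: [-0.9, 1.7, 1.0]
gripper_width: 0.0427
5.8 p [ 0.4853 -0.1153  0.0305] F [-0.9  1.7  1. ] w 0.043 q [-0.54 -0.29  2.38  0.46  0.71  0.62]
rot err/axes [[0.879, 0.109, 0.465], [0.095, -0.994, 0.053], [0.468, -0.002, -0.884]]
[0.0367, 0.0002, 0.0161, -0.0013, 0.0007, 0.0011]
[0.0721, 0.0004, 0.0348, -0.0013, 0.0007, 0.0011]
[0.1782, 0.001, 0.0909, -0.0013, 0.0007, 0.0011]
```

View pics/s4c.png

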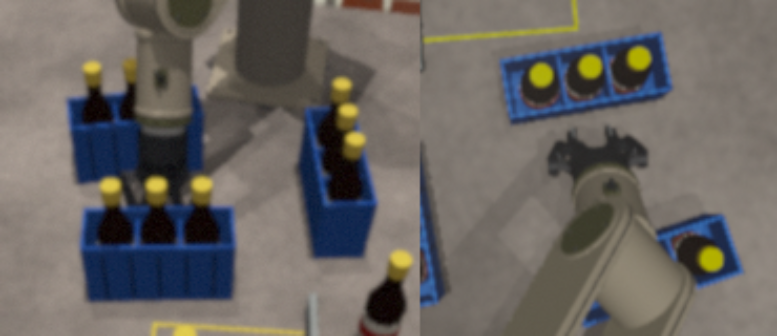

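The fingers are low in front of the crate and clear of both crates. Now the push along the corner's x.

```bash
python3 -m inch '[[0.5,0.009,0,0.0035,0,0,0],[0.5,0.018,0,0.008,0,0,0],[0.5,0.027,0,0.012,0,0,0],[0.5,0.036,0,0.016,0,0,0],[0.5,0.045,0,0.0205,0,0,0],[0.5,0.054,0,0.025,0,0,0],[0.5,0.063,0,0.03,0,0,0],[0.5,0.072,0,0.035,0,0,0]]'
python3 - <<'E'
from h import *
R=orient(.104,np.radians(28),-1)
st();u=np.array([np.cos(.104),np.sin(.104),0]);o=manip.observe()
for L in(.04,.1):print(rel(np.r_[o['tcp_pos'][:2],.032]+u*L,R))
cv2.imwrite("pics/s5.png",manip.grab_frame("scene"));a=cv2.imread("pics/s5.png")[80:240,220:420];b=manip.grab_frame("top")[130:290,230:420]
cv2.imwrite("pics/s5c.png",cv2.resize(np.hstack([a,b]),None,fx=2.05,fy=2.05))
E
```

```text
time: 6.57
tcp_pos: [0.5226, -0.1097, 0.0282]
tcp_rot: [-3.018, -0.164, -0.742]
ft_force: [-5.5, 0.5, 4.0]
gripper_width: 0.0425
6.57 p [ 0.5226 -0.1097  0.0282] F [-5.5  0.5  4. ] w 0.042 q [-0.48 -0.17  2.29  0.44  0.66  0.69]
rot err/axes [[0.881, 0.109, 0.461], [0.095, -0.994, 0.054], [0.464, -0.004, -0.886]]
[0.0744, 0.0004, 0.0303, -0.0018, 0.0021, 0.0009]
[0.1807, 0.001, 0.086, -0.0018, 0.0021, 0.0009]
```

View pics/s5c.png

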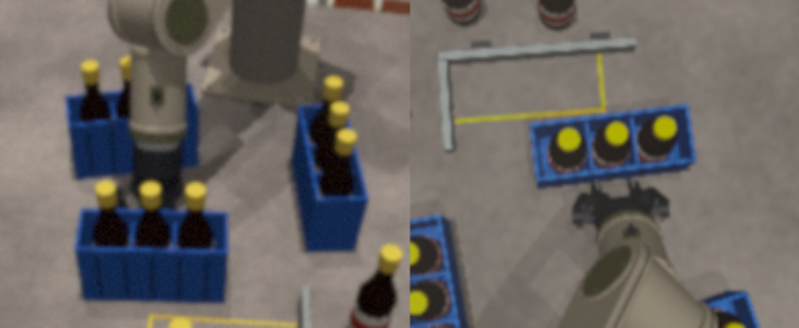

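```bash
python3 -m inch '[[0.5,0.0095,0,0.003,0,0.001,0],[0.5,0.019,0,0.006,0,0.002,0],[0.5,0.028,0,0.0105,0,0.002,0],[0.5,0.037,0,0.015,0,0.002,0],[0.5,0.046,0,0.0195,0,0.002,0],[0.5,0.055,0,0.024,0,0.002,0],[0.5,0.064,0,0.0285,0,0.002,0],[0.5,0.073,0,0.033,0,0.002,0]]'
python3 - <<'E'
from h import *
R=orient(.104,np.radians(28),-1)
st();u=np.array([np.cos(.104),np.sin(.104),0]);o=manip.observe()
for L in(.04,.1):print(rel(np.r_[o['tcp_pos'][:2],.032]+u*L,R))
cv2.imwrite("pics/s6.png",manip.grab_frame("scene"));a=cv2.imread("pics/s6.png")[80:240,220:420];b=manip.grab_frame("top")[130:290,230:420]
cv2.imwrite("pics/s6c.png",cv2.resize(np.hstack([a,b]),None,fx=2.05,fy=2.05))
E
```

```text
time: 7.33
tcp_pos: [0.563, -0.1058, 0.031]
tcp_rot: [-3.016, -0.163, -0.754]
ft_force: [-3.1, -0.5, -2.2]
gripper_width: 0.0425
7.33 p [ 0.563  -0.1058  0.031 ] F [-3.1 -0.5 -2.2] w 0.042 q [-0.43 -0.07  2.19  0.42  0.63  0.74]
rot err/axes [[0.877, 0.108, 0.467], [0.094, -0.994, 0.053], [0.471, -0.003, -0.882]]
[0.0715, 0.0004, 0.0359, -0.0014, -0.0004, 0.0008]
[0.1774, 0.0009, 0.0923, -0.0014, -0.0004, 0.0008]
```

View pics/s6c.png

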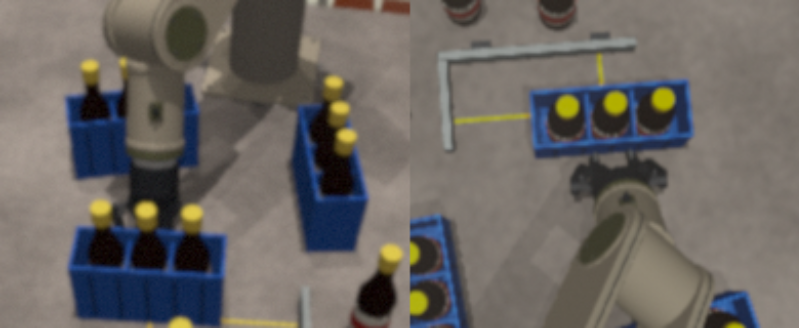

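```bash
python3 -m inch '[[0.5,0.009,0,0.0045,0,0,0],[0.5,0.018,0,0.009,0,0,0],[0.5,0.027,0,0.0135,0,0,0],[0.5,0.036,0,0.018,0,0,0],[0.5,0.045,0,0.0225,0,0,0],[0.5,0.054,0,0.027,0,0,0],[0.5,0.063,0,0.0315,0,0,0],[0.5,0.0715,0,0.036,0,0,0]]'
python3 - <<'E'
from h import *
st()
im=manip.grab_frame("top");b=im[130:250,225:385]
cv2.imwrite("pics/s7c.png",cv2.resize(b,None,fx=5,fy=5,interpolation=cv2.INTER_CUBIC))
E
```

```text
time: 8.1
tcp_pos: [0.6026, -0.1014, 0.0318]
tcp_rot: [-3.016, -0.163, -0.753]
ft_force: [-3.4, -0.1, -1.8]
gripper_width: 0.0429
8.1 p [ 0.6026 -0.1014  0.0318] F [-3.4 -0.1 -1.8] w 0.043 q [-0.38  0.03  2.09  0.4   0.62  0.8 ]
rot err/axes [[0.877, 0.108, 0.467], [0.094, -0.994, 0.053], [0.47, -0.003, -0.882]]
```

View pics/s7c.png

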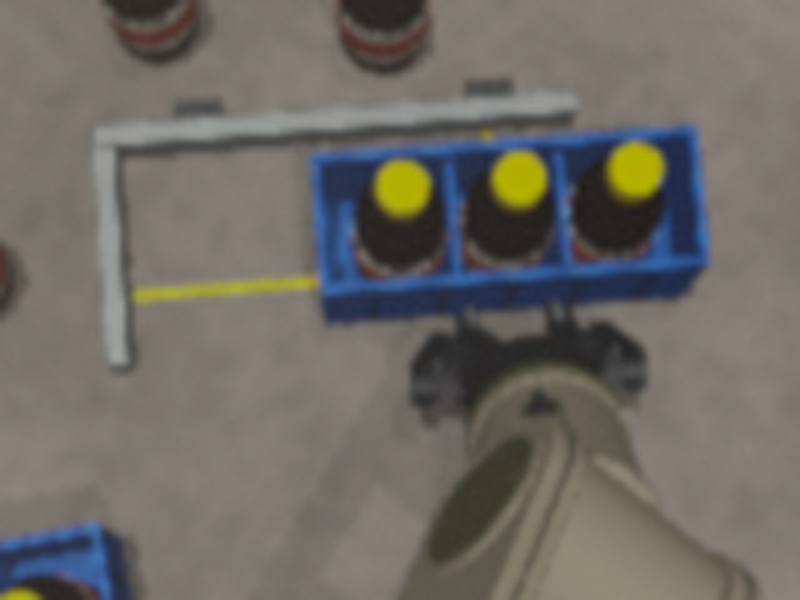

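```bash
cat >> h.py <<'E'
O=np.array([.699,.1375]);Y=.104
def cf(p): 
    d=np.array(p)[:2]-O;c,s=np.cos(Y),np.sin(Y);return np.array([c*d[0]+s*d[1],-s*d[0]+c*d[1]])
def wf(x,y,z): 
    c,s=np.cos(Y),np.sin(Y);return np.array([O[0]+c*x-s*y,O[1]+s*x+c*y,z])
E
python3 - <<'E'
from h import *
f=lambda u,v,z:unproj("top",225+(u-2)/5,130+(v-2)/5,z)
print(np.round([cf(f(*p,.125)) for p in((313,155),(697,128),(706,262),(322,288))],4), cf(manip.observe()['tcp_pos']))
E
```

```text
[[-0.0302 -0.1164]
 [-0.0302 -0.3341]
 [-0.1071 -0.3322]
 [-0.1062 -0.1161]] [-0.11974475 -0.22785067]
```

The crate is parallel to the fence, with its far face about 28 mm from it. I'll push 24 mm more, then back off.

```bash
python3 -m inch '[[0.5,0.009,0,0.0045,0,0,0],[0.5,0.018,0,0.009,0,0,0],[0.5,0.027,0,0.0135,0,0,0],[0.5,0.036,0,0.018,0,0,0],[0.5,0.043,0,0.0215,0,0,0],[0.5,0.043,0,0.0215,0,0,0],[0.5,0.025,0,0.0125,0,0,0],[0.5,-0.01,0,-0.005,0,0,0]]'
python3 - <<'E'
from h import *
st();o=manip.observe();print(cf(o['tcp_pos']))
im=manip.grab_frame("top");b=im[130:250,225:385]
cv2.imwrite("pics/s8c.png",cv2.resize(b,None,fx=5,fy=5,interpolation=cv2.INTER_CUBIC))
for hd,yx in((np.pi/2,1),(np.pi/2,-1)): print(rel(o['tcp_pos'],orient(Y+hd,np.radians(32),yx)))
E
```

```text
time: 8.82
tcp_pos: [0.5994, -0.1028, 0.0341]
tcp_rot: [-3.016, -0.164, -0.761]
ft_force: [-0.3, -0.4, 0.2]
gripper_width: 0.0429
8.82 p [ 0.5994 -0.1028  0.0341] F [-0.3 -0.4  0.2] w 0.043 q [-0.39  0.02  2.1   0.4   0.62  0.79]
rot err/axes [[0.875, 0.108, 0.472], [0.095, -0.994, 0.052], [0.475, -0.001, -0.88]]
[-0.12404832 -0.22864163]
[0.0102, 0.0024, -0.0003, 0.0173, -0.2586, 0.5206]
[0.0102, 0.0024, -0.0003, 0.2488, 0.0166, -0.4318]
```

View pics/s8c.png

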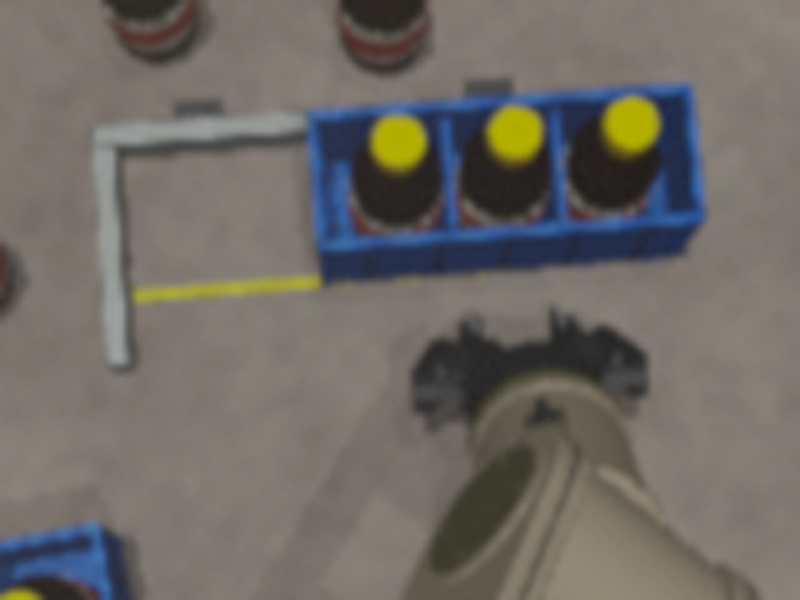

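```bash
python3 -m inch '[[0.5,0.035,0,-0.07,0,0,0],[0.5,0.075,0,-0.14,0,0,0],[0.5,0.115,0,-0.215,0,0,0],[0.5,0.155,0,-0.29,0,0,0],[0.5,0.2,0,-0.36,0,0,0],[0.5,0.25,0,-0.46,0.025,0.002,-0.043],[0.5,0.25,0,-0.46,0.05,0.003,-0.086],[0.5,0.25,0,-0.46,0.075,0.005,-0.13]]' 
python3 - <<'E'
from h import *
st();o=manip.observe();p=wf(-.045,-.395,.29);print(cf(o['tcp_pos']),p,rel(p,orient(Y+np.pi/2,np.radians(32),-1)))
E
```

```text
time: 9.53
tcp_pos: [0.6019, -0.1035, 0.3035]
tcp_rot: [-2.836, -0.708, -0.747]
ft_force: [0.2, -1.1, -0.3]
gripper_width: 0.043
9.53 p [ 0.6019 -0.1035  0.3035] F [ 0.2 -1.1 -0.3] w 0.043 q [-0.5  -0.19  1.78  0.44  1.28  0.51]
rot err/axes [[0.768, 0.471, 0.435], [0.409, -0.882, 0.233], [0.493, -0.001, -0.87]]
[-0.12157865 -0.2296343 ] [ 0.69524913 -0.26003733  0.29      ] [0.002, 0.3641, 0.0318, 0.1928, 0.0118, -0.3242]
```

```bash
python3 -m inch '[[0.5,0,0.04,0.0,0.021,0.001,-0.036],[0.5,0,0.08,0.0,0.042,0.002,-0.072],[0.5,0,0.13,0.0,0.063,0.003,-0.108],[0.5,0,0.18,0.0,0.084,0.004,-0.144],[0.5,0,0.23,0.01,0.107,0.006,-0.18],[0.5,0,0.28,0.015,0.128,0.007,-0.216],[0.5,0.001,0.33,0.02,0.15,0.009,-0.252],[0.5,0.002,0.364,0.025,0.171,0.01,-0.288]]' 
python3 - <<'E'
from h import *
st();o=manip.observe();R=orient(Y+np.pi/2,np.radians(32),-1)
for z in(.29,.15,.032):print(cf(o['tcp_pos']),rel(wf(-.045,-.395,z),R))
cv2.imwrite("pics/s9.png",manip.grab_frame("top"))
E
```

```text
time: 10.2
tcp_pos: [0.6892, -0.2612, 0.2809]
tcp_rot: [-2.019, -1.8, -0.557]
ft_force: [0.5, 0.3, 0.4]
gripper_width: 0.0424
10.2 p [ 0.6892 -0.2612  0.2809] F [0.5 0.3 0.4] w 0.042 q [-0.65  0.75  0.73  0.5   1.94 -0.42]
rot err/axes [[0.102, 0.994, 0.043], [0.844, -0.109, 0.524], [0.526, -0.018, -0.85]]
[-0.05118875 -0.39557267] [0.0128, 0.0115, -0.0137, 0.0311, 0.0009, -0.0607]
[-0.05118875 -0.39557267] [-0.1344, 0.0165, 0.2245, 0.0311, 0.0009, -0.0607]
[-0.05118875 -0.39557267] [-0.2585, 0.0206, 0.4252, 0.0311, 0.0009, -0.0607]
```

View pics/s9.png

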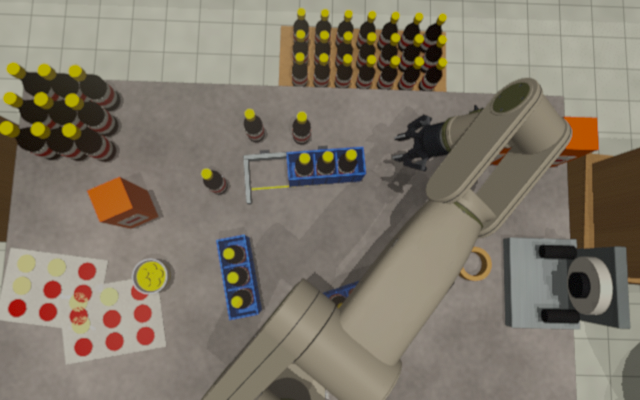

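```bash
python3 - <<'E'
from h import *
for p in((490,115),(526,115),(563,118)): print([np.round(unproj("top",*p,z),3) for z in(.2,.23)])
for p in((462,162),(492,166),(500,163)): print(np.round(unproj("top",*p,0),3))
for p in((14,177),(44,176),(83,180)): print('sc far',np.round(unproj("scene",*p,.23),3))
for p in((50,242),(150,252)): print('sc base',np.round(unproj("scene",*p,0),3))
E
```

```text
[array([ 0.809, -0.529,  0.2  ]), array([ 0.799, -0.517,  0.23 ])]
[array([ 0.812, -0.628,  0.2  ]), array([ 0.802, -0.613,  0.23 ])]
[array([ 0.807, -0.73 ,  0.2  ]), array([ 0.797, -0.712,  0.23 ])]
[ 0.721 -0.52   0.   ]
[ 0.712 -0.614  0.   ]
[ 0.722 -0.639  0.   ]
sc far [ 0.755 -0.827  0.23 ]
sc far [ 0.736 -0.75   0.23 ]
sc far [ 0.73  -0.639  0.23 ]
sc base [ 0.811 -0.82   0.   ]
sc base [ 0.788 -0.503  0.   ]
```

```bash
python3 - <<'E'
import numpy as np
D=[([.1958,.5667,.2413],[1.1526,.1311,1.4892],[-.001,-.002,-1]),
([.3611,.363,.3861],[.69,-.12,1.48],[0,0,-1]),
([.4374,.0654,.3828],[-.02,-.89,2.11],[.519,.055,-.853]),
([.4508,-.1155,.2476],[-.64,-.77,2.29],[.514,.063,-.855]),
([.4853,-.1153,.0305],[-.54,-.29,2.38],[.465,.053,-.884]),
([.563,-.1058,.031],[-.43,-.07,2.19],[.467,.053,-.882]),
([.6026,-.1014,.0318],[-.38,.03,2.09],[.467,.053,-.882]),
([.6892,-.2612,.2809],[-.65,.75,.73],[.043,.524,-.85]),
([.4664,-.1203,.2639],[-.63,-.77,2.27],[.547,.043,-.836])]
A=[];B=[]
for p,q,z in D:
    c,s=np.cos(q[0]),np.sin(q[0]);e=np.array([c,s,0]);n=np.array([-s,c,0]);k=np.array([0,0,1.])
    s2,c2,s3,c3=np.sin(q[1]),np.cos(q[1]),np.sin(q[1]+q[2]),np.cos(q[1]+q[2])
    M=np.c_[z,e*s2+k*c2,e*s3+k*c3,e*c3-k*s3,k,n,e];A.append(M);B.append(p)
A=np.vstack(A);B=np.hstack(B);x,r,_,sv=np.linalg.lstsq(A,B,rcond=None)
print("L a b b' h off r0",x.round(3),"rms",np.sqrt(np.mean((A@x-B)**2)),sv.round(2))
E
```

```text
L a b b' h off r0 [ 0.355  0.369  0.557  0.061  0.319  0.051 -0.004] rms 0.001070515411631264 [5.77 4.19 3.05 1.2  0.91 0.68 0.32]
```

The fit puts the wrist centre 0.355 m behind the TCP. It will therefore stay above 0.33 m and to the left of the cartons, so the descent is clear.

```bash
python3 - <<'E'
from h import *
R=orient(Y+np.pi/2,np.radians(30),-1)
for z in(.28,.15,.032):print(rel(wf(-.043,-.370,z),R))
E
```

```text
[0.0553, 0.0007, 0.0189, 0.0276, -0.0115, -0.06]
[-0.0823, 0.0065, 0.2394, 0.0276, -0.0115, -0.06]
[-0.2071, 0.0119, 0.4396, 0.0276, -0.0115, -0.06]
```

```bash
python3 -m inch '[[0.5,0.055,0,0.02,0.014,-0.006,-0.03],[0.5,0.055,0,0.02,0.0276,-0.0115,-0.06],[0.5,0.02,0.002,0.08,0.0276,-0.0115,-0.06],[0.5,-0.03,0.004,0.15,0.0276,-0.0115,-0.06],[0.5,-0.082,0.0065,0.239,0.0276,-0.0115,-0.06],[0.5,-0.082,0.0065,0.239,0.0276,-0.0115,-0.06],[0.5,-0.1,0.007,0.27,0.0276,-0.0115,-0.06],[0.5,-0.1,0.007,0.27,0.0276,-0.0115,-0.06]]' 
python3 - <<'E'
from h import *
st();o=manip.observe();R=orient(Y+np.pi/2,np.radians(30),-1);print(cf(o['tcp_pos']))
print(rel(wf(-.043,-.370,.032),R))
a=manip.grab_frame("top")[100:240,240:440];b=manip.grab_frame("scene")[150:290,150:400]
cv2.imwrite("pics/s10.png",cv2.resize(np.hstack([a,b]),None,fx=1.77,fy=1.77,interpolation=2))
E
```

```text
time: 10.92
tcp_pos: [0.6913, -0.2297, 0.1367]
tcp_rot: [-1.828, -2.005, -0.487]
ft_force: [-0.9, -0.1, -1.4]
gripper_width: 0.0426
10.92 p [ 0.6913 -0.2297  0.1367] F [-0.9 -0.1 -1.4] w 0.043 q [-0.58  0.83  0.86  0.41  1.78 -0.65]
rot err/axes [[-0.08, 0.996, -0.048], [0.863, 0.093, 0.497], [0.499, -0.002, -0.867]]
[-0.04574588 -0.36437681]
[-0.1142, 0.0059, 0.1758, 0.0013, 0.0003, -0.0033]
```

View pics/s10.png

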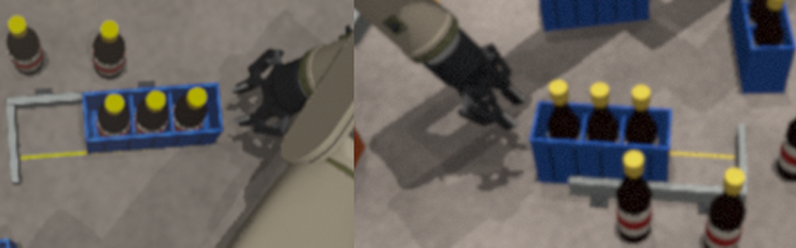

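```bash
python3 -m inch '[[0.3,-0.028,0,0.04,0,0,-0.003],[0.3,-0.056,0,0.085,0,0,-0.003],[0.3,-0.085,0,0.13,0,0,-0.003],[0.3,-0.114,0,0.175,0,0,-0.003],[0.3,-0.114,0,0.175,0,0,-0.003]]' 
python3 - <<'E'
from h import *
st();o=manip.observe();R=orient(Y+np.pi/2,np.radians(30),-1);c=cf(o['tcp_pos']);print(c)
for L in (.04,.08):print(rel(wf(-.046,c[1]+L,.032),R))
a=manip.grab_frame("top")[100:240,240:440];b=manip.grab_frame("scene")[150:290,150:400]
cv2.imwrite("pics/s11.png",cv2.resize(np.hstack([a,b]),None,fx=1.77,fy=1.77,interpolation=2))
E
```

```text
time: 11.43
tcp_pos: [0.6916, -0.2361, 0.0321]
tcp_rot: [-1.819, -2.015, -0.489]
ft_force: [-1.7, 1.1, -2.1]
gripper_width: 0.0258
11.43 p [ 0.6916 -0.2361  0.0321] F [-1.7  1.1 -2.1] w 0.026 q [-0.59  0.94  0.89  0.4   1.66 -0.72]
rot err/axes [[-0.089, 0.995, -0.048], [0.862, 0.101, 0.496], [0.499, 0.003, -0.867]]
[-0.04609744 -0.37080112]
[0.0692, -0.0, 0.0401, 0.0013, 0.0005, -0.0004]
[0.1386, -0.0003, 0.08, 0.0013, 0.0005, -0.0004]
```

View pics/s11.png

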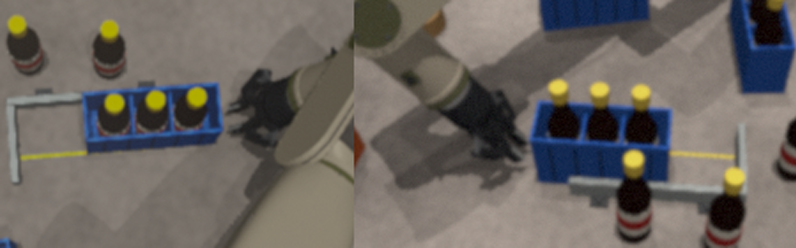

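```bash
python3 -m inch '[[0.3,0.0087,0,0.005,0,0,0],[0.3,0.0173,0,0.01,0,0,0],[0.3,0.026,0,0.015,0,0,0],[0.3,0.0346,0,0.02,0,0,0],[0.3,0.0433,0,0.025,0,0,0],[0.3,0.052,0,0.03,0,0,0],[0.3,0.0607,0,0.035,0,0,0],[0.3,0.0693,0,0.04,0,0,0]]' 
python3 - <<'E'
from h import *
st();o=manip.observe();R=orient(Y+np.pi/2,np.radians(30),-1);c=cf(o['tcp_pos']);print(c)
for L in (.04,.08):print(rel(wf(-.046,c[1]+L,.033),R))
a=manip.grab_frame("top")[100:240,240:440];b=manip.grab_frame("scene")[150:290,150:400]
cv2.imwrite("pics/s12.png",cv2.resize(np.hstack([a,b]),None,fx=1.77,fy=1.77,interpolation=2))
E
```

```text
time: 12.2
tcp_pos: [0.69, -0.1979, 0.0371]
tcp_rot: [-1.823, -2.022, -0.492]
ft_force: [-0.0, -5.4, 3.4]
gripper_width: 0.0256
12.2 p [ 0.69   -0.1979  0.0371] F [-0.  -5.4  3.4] w 0.026 q [-0.55  0.86  0.99  0.41  1.61 -0.7 ]
rot err/axes [[-0.092, 0.995, -0.042], [0.865, 0.101, 0.492], [0.494, 0.009, -0.869]]
[-0.0437501 -0.3326259]
[0.0655, -0.0048, 0.0466, 0.0031, 0.0022, 0.0006]
[0.1351, -0.0051, 0.0861, 0.0031, 0.0022, 0.0006]
```

View pics/s12.png

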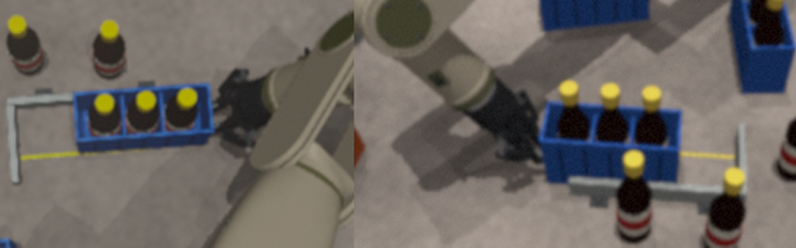

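```bash
python3 -m inch '[[0.3,0.0075,-0.001,0.0075,0,0,0],[0.3,0.015,-0.002,0.0135,0,0,0],[0.3,0.0235,-0.003,0.0185,0,0,0],[0.3,0.032,-0.004,0.0235,0,0,0],[0.3,0.0405,-0.004,0.029,0,0,0],[0.3,0.049,-0.004,0.034,0,0,0],[0.3,0.0575,-0.004,0.04,0,0,0],[0.3,0.0655,-0.004,0.0465,0,0,0]]' 
python3 -m inch '[[0.3,0.0087,0,0.005,0,0,0],[0.3,0.0173,0,0.01,0,0,0],[0.3,0.026,0,0.015,0,0,0],[0.3,0.0346,0,0.02,0,0,0],[0.3,0.0346,0,0.02,0,0,0]]' 
python3 - <<'E'
from h import *
st();o=manip.observe();R=orient(Y+np.pi/2,np.radians(30),-1);c=cf(o['tcp_pos']);print(c)
for L in (.02,.04):print(rel(wf(-.046,c[1]+L,.033),R))
cv2.imwrite("pics/s13.png",cv2.resize(manip.grab_frame("top")[120:240,225:385],None,fx=5,fy=5,interpolation=2))
E
```

```text
time: 12.97
tcp_pos: [0.6841, -0.1585, 0.033]
tcp_rot: [-1.823, -2.021, -0.492]
ft_force: [-0.6, -6.7, 3.9]
gripper_width: 0.0259
time: 13.38
tcp_pos: [0.6818, -0.1375, 0.0326]
tcp_rot: [-1.821, -2.021, -0.492]
ft_force: [1.2, -2.2, 1.7]
gripper_width: 0.0256
13.38 p [ 0.6818 -0.1375  0.0326] F [ 1.2 -2.2  1.7] w 0.026 q [-0.49  0.78  1.13  0.43  1.54 -0.67]
rot err/axes [[-0.092, 0.995, -0.043], [0.864, 0.101, 0.494], [0.495, 0.009, -0.869]]
[-0.04561833 -0.2716885 ]
[0.0352, -0.0008, 0.019, 0.0028, 0.0017, 0.0007]
[0.0699, -0.0009, 0.0389, 0.0028, 0.0017, 0.0007]
```

View pics/s13.png

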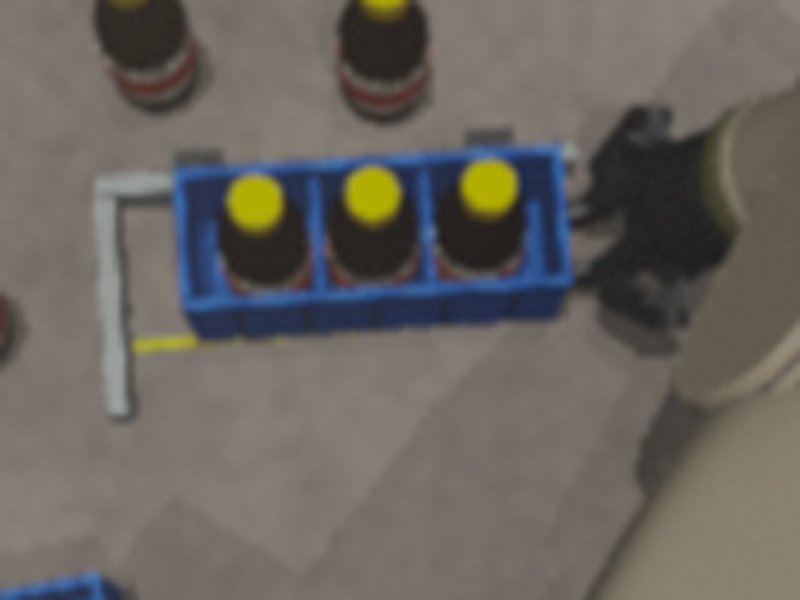

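```bash
python3 -m inch '[[0.3,0.0087,0,0.005,0,0,0],[0.3,0.0173,0,0.01,0,0,0],[0.3,0.026,0,0.015,0,0,0],[0.3,0.0346,0,0.02,0,0,0],[0.3,0.0433,0,0.025,0,0,0],[0.3,0.052,0,0.03,0,0,0],[0.3,0.052,0,0.03,0,0,0]]' 
python3 - <<'E'
from h import *
st();o=manip.observe();c=cf(o['tcp_pos']);print(c)
im=manip.grab_frame("top");f=lambda u,v,z:unproj("top",225+(u-2)/5,120+(v-2)/5,z)
cv2.imwrite("pics/s14.png",cv2.resize(im[120:240,225:385],None,fx=5,fy=5,interpolation=2))
E
```

```text
time: 14.02
tcp_pos: [0.6785, -0.1074, 0.032]
tcp_rot: [-1.821, -2.02, -0.492]
ft_force: [0.8, -2.4, 1.3]
gripper_width: 0.0259
14.02 p [ 0.6785 -0.1074  0.032 ] F [ 0.8 -2.4  1.3] w 0.026 q [-0.45  0.74  1.18  0.44  1.51 -0.65]
rot err/axes [[-0.092, 0.995, -0.043], [0.863, 0.102, 0.494], [0.496, 0.008, -0.868]]
[-0.04580752 -0.24149739]
```

View pics/s14.png

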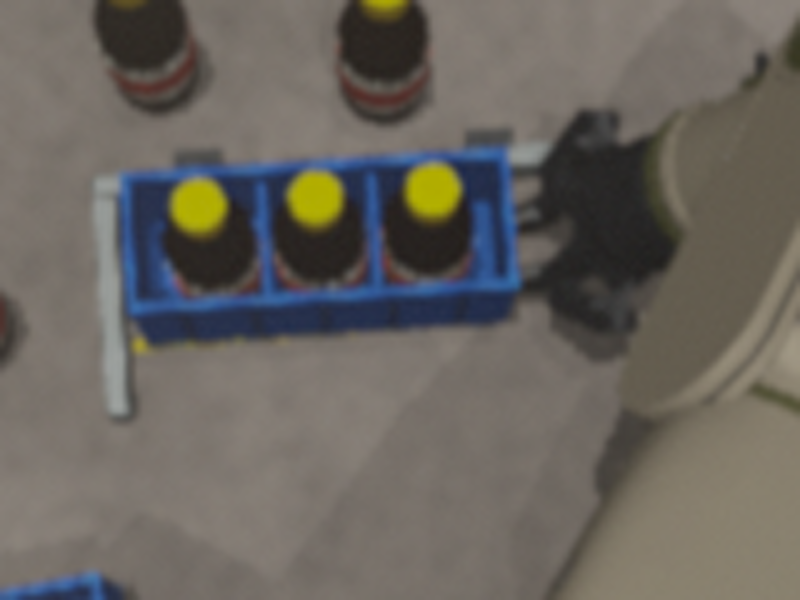

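```bash
python3 -m inch '[[0.3,0.0043,0,0.0025,0,0,0],[0.3,0.0087,0,0.005,0,0,0],[0.3,0.013,0,0.0075,0,0,0],[0.3,0.015,0,0.0088,0,0,0]]' ; python3 -m inch '[[0.3,0.0017,0,0.001,0,0,0],[0.3,0.0034,0,0.002,0,0,0]]';python3 -c "
from h import *
print(cf(manip.observe()['tcp_pos']))"
```

```text
time: 14.4
tcp_pos: [0.6775, -0.0996, 0.0316]
tcp_rot: [-1.821, -2.02, -0.491]
ft_force: [0.5, -6.2, 4.1]
gripper_width: 0.0258
time: 14.57
tcp_pos: [0.6774, -0.0979, 0.0316]
tcp_rot: [-1.822, -2.02, -0.491]
ft_force: [-0.2, -5.4, 4.0]
gripper_width: 0.0254
[-0.04597156 -0.23191712]
```

```bash
python3 -m inch '[[0.3,0.0026,0,0.0015,0,0,0],[0.3,0.0052,0,0.003,0,0,0]]' ; python3 -m inch '[[0.3,0.0017,0,0.001,0,0,0],[0.3,0.0034,0,0.002,0,0,0]]';python3 -c "
from h import *
print(cf(manip.observe()['tcp_pos']))"
```

```text
time: 14.73
tcp_pos: [0.6772, -0.0959, 0.0317]
tcp_rot: [-1.823, -2.021, -0.49]
ft_force: [-0.5, -14.7, 4.1]
gripper_width: 0.0254
time: 14.9
tcp_pos: [0.6774, -0.0958, 0.0318]
tcp_rot: [-1.826, -2.022, -0.489]
ft_force: [1.0, -18.3, 4.1]
gripper_width: 0.0258
[-0.04570893 -0.22974659]
```

```bash
python3 -m inch '[[0.3,-0.02,0,-0.0115,0,0,0],[0.3,-0.06,0,-0.035,0,0,0],[0.3,-0.04,0,-0.11,0,0,0],[0.3,0,0,-0.18,0,0,0],[0.3,0.04,0,-0.25,0,0,0],[0.3,0.08,0,-0.32,0,0,0],[0.3,0.12,0,-0.39,0,0,0],[0.3,0.16,0,-0.46,0,0,0]]'
python3 - <<'E'
from h import *
st();o=manip.observe();c=cf(o['tcp_pos']);print(c)
R=orient(Y,np.radians(28),-1)
print(rel(wf(-.2,-.2,.32),R));print(rel(wf(-.13,-.112,.30),R))
im=manip.grab_frame("top")
cv2.imwrite("pics/s15.png",cv2.resize(im[120:240,225:385],None,fx=5,fy=5,interpolation=2))
E
```

```text
time: 15.57
tcp_pos: [0.6787, -0.1364, 0.2718]
tcp_rot: [-1.819, -2.018, -0.491]
ft_force: [0.2, -1.0, -1.3]
gripper_width: 0.0254
15.57 p [ 0.6787 -0.1364  0.2718] F [ 0.2 -1.  -1.3] w 0.025 q [-0.49  0.59  0.95  0.45  1.87 -0.52]
rot err/axes [[-0.091, 0.995, -0.046], [0.863, 0.102, 0.496], [0.498, 0.005, -0.867]]
[-0.04865696 -0.2702711 ]
[0.1702, -0.3024, -0.0153, -0.2404, -0.0094, 0.4378]
[0.3028, -0.1629, 0.1078, -0.2404, -0.0094, 0.4378]
```

View pics/s15.png

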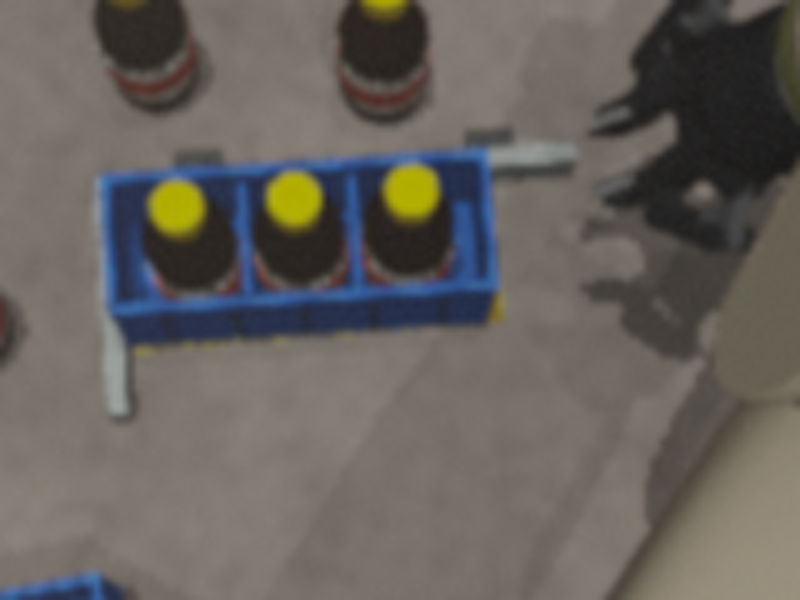

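```bash
python3 -m inch '[[0.5,0,-0.06,-0.06,-0.02,-0.001,0.034],[0.5,0,-0.12,-0.08,-0.04,-0.002,0.068],[0.5,0.02,-0.18,-0.08,-0.06,-0.003,0.102],[0.5,0.06,-0.24,-0.06,-0.08,-0.004,0.136],[0.5,0.1,-0.3,-0.04,-0.1,-0.005,0.17],[0.5,0.14,-0.3,-0.02,-0.12,-0.006,0.204],[0.5,0.17,-0.3,-0.015,-0.14,-0.007,0.238],[0.5,0.17,-0.3,-0.015,-0.16,-0.008,0.272]]'
python3 - <<'E'
from h import *
st();o=manip.observe();c=cf(o['tcp_pos']);print(c)
R=orient(Y,np.radians(28),-1)
print(rel(wf(-.13,-.112,.30),R));print(rel(wf(-.13,-.112,.15),R))
E
```

```text
time: 16.28
tcp_pos: [0.5217, -0.0802, 0.3186]
tcp_rot: [-2.711, -1.023, -0.722]
ft_force: [0.1, -0.5, -0.1]
gripper_width: 0.0424
16.28 p [ 0.5217 -0.0802  0.3186] F [ 0.1 -0.5 -0.1] w 0.042 q [-0.57 -0.36  1.88  0.49  1.45  0.26]
rot err/axes [[0.65, 0.656, 0.383], [0.581, -0.755, 0.305], [0.49, 0.024, -0.872]]
[-0.19892278 -0.1981221 ]
[0.1672, -0.0628, 0.1347, -0.0869, -0.0094, 0.1743]
[0.0203, -0.07, 0.3962, -0.0869, -0.0094, 0.1743]
```

```bash
python3 -m inch '[[0.5,0.05,-0.02,0.04,-0.02,-0.002,0.035],[0.5,0.1,-0.04,0.08,-0.04,-0.004,0.07],[0.5,0.14,-0.055,0.12,-0.06,-0.006,0.105],[0.5,0.167,-0.063,0.135,-0.08,-0.008,0.14],[0.5,0.12,-0.065,0.21,-0.087,-0.009,0.174],[0.5,0.08,-0.067,0.29,-0.087,-0.009,0.174],[0.5,0.02,-0.07,0.396,-0.087,-0.009,0.174],[0.5,0.02,-0.07,0.396,-0.087,-0.009,0.174]]'
python3 - <<'E'
from h import *
st();o=manip.observe();c=cf(o['tcp_pos']);print(c)
R=orient(Y,np.radians(28),-1)
print(rel(wf(-.127,-.112,.033),R))
a=manip.grab_frame("top")[110:250,210:390];b=manip.grab_frame("scene")[110:250,240:420]
cv2.imwrite("pics/s16.png",cv2.resize(np.hstack([a,b]),None,fx=2.2,fy=2.2,interpolation=2))
E
```

```text
time: 16.95
tcp_pos: [0.5782, 0.0122, 0.1432]
tcp_rot: [-3.021, -0.169, -0.742]
ft_force: [-0.1, 0.1, -0.8]
gripper_width: 0.0428
16.95 p [0.5782 0.0122 0.1432] F [-0.1  0.1 -0.8] w 0.043 q [-0.14 -0.28  2.14  0.16  0.82  1.24]
rot err/axes [[0.881, 0.112, 0.461], [0.099, -0.994, 0.051], [0.463, 0.001, -0.886]]
[-0.13314808 -0.11212632]
[-0.0912, -0.0003, 0.201, -0.001, 0.0022, 0.0023]
```

View pics/s16.png

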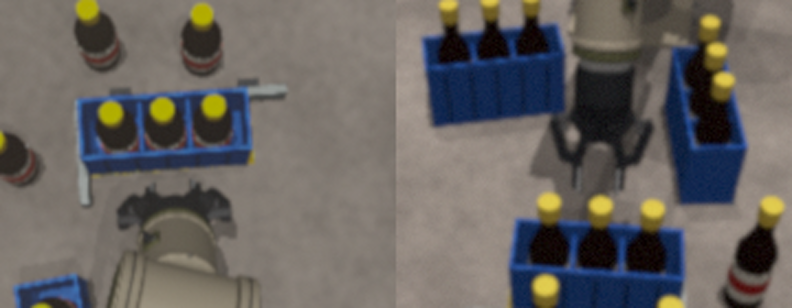

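```bash
python3 -m inch '[[0.5,-0.03,0,0.065,0,0.002,0.002],[0.5,-0.06,0,0.13,0,0.002,0.002],[0.5,-0.09,0,0.2,0,0.002,0.002],[0.5,-0.09,0,0.2,0,0.002,0.002],[0.5,-0.064,0,0.213,0,0.002,0.002],[0.5,-0.038,0,0.227,0,0.002,0.002],[0.5,-0.038,0,0.227,0,0.002,0.002]]'
python3 -c "
from h import *
st();o=manip.observe();c=cf(o['tcp_pos']);print(c)
R=orient(Y,np.radians(28),-1)
print(rel(wf(-.09,-.112,.032),R))"
```

```text
time: 17.63
tcp_pos: [0.6221, 0.0137, 0.045]
tcp_rot: [-3.015, -0.157, -0.771]
ft_force: [0.6, -0.6, 0.6]
gripper_width: 0.0427
17.63 p [0.6221 0.0137 0.045 ] F [ 0.6 -0.6  0.6] w 0.043 q [-0.12  0.01  2.09  0.2   0.56  1.2 ]
rot err/axes [[0.873, 0.104, 0.477], [0.091, -0.995, 0.049], [0.48, 0.0, -0.877]]
[-0.089362   -0.11517817]
[-0.0136, -0.0064, 0.0221, 0.0001, -0.0038, -0.0]
```

```bash
python3 -m inch '[[0.5,-0.02,-0.003,-0.005,0,0,0],[0.5,-0.038,-0.006,0.01,0,0,0],[0.5,-0.038,-0.006,0.01,0,0,0],[0.5,-0.038,-0.006,0.01,0,0,0]]'
python3 - <<'E'
from h import *
st();o=manip.observe();c=cf(o['tcp_pos']);print(c)
R=orient(Y,np.radians(28),-1)
for x in(-.1,-.09):print(rel(wf(x,-.112,.032),R))
im=manip.grab_frame("top")
cv2.imwrite("pics/s17.png",cv2.resize(im[120:240,225:385],None,fx=5,fy=5,interpolation=2))
E
```

```text
time: 17.97
tcp_pos: [0.6029, 0.0157, 0.0273]
tcp_rot: [-3.017, -0.157, -0.762]
ft_force: [0.1, 0.0, -0.5]
gripper_width: 0.0427
17.97 p [0.6029 0.0157 0.0273] F [ 0.1  0.  -0.5] w 0.043 q [-0.12 -0.    2.14  0.21  0.53  1.19]
rot err/axes [[0.875, 0.104, 0.472], [0.091, -0.995, 0.05], [0.475, -0.001, -0.88]]
[-0.10824134 -0.11121126]
[0.019, 0.0016, -0.0005, -0.0002, -0.002, -0.0001]
[0.0366, 0.0016, 0.009, -0.0002, -0.002, -0.0001]
```

View pics/s17.png

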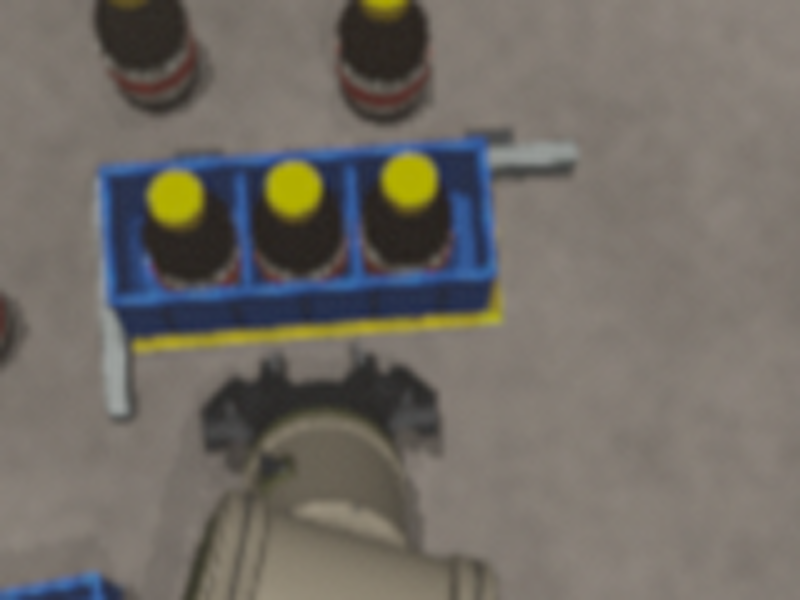

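```bash
python3 -m inch '[[0.5,0.01,0.001,-0.001,0,0,0],[0.5,0.02,0.001,0,0,0,0],[0.5,0.03,0.001,0.005,0,0,0],[0.5,0.034,0.001,0.0075,0,0,0],[0.5,0.034,0.001,0.0075,0,0,0]]'; python3 -m inch '[[0.5,0.002,0,0.001,0,0,0],[0.5,0.004,0,0.002,0,0,0]]'; python3 -m inch '[[0.5,0.002,0,0.001,0,0,0],[0.5,0.004,0,0.002,0,0,0]]';python3 -c "
from h import *
st();print(cf(manip.observe()['tcp_pos']))"
```

```text
time: 18.43
tcp_pos: [0.621, 0.0169, 0.0322]
tcp_rot: [-3.016, -0.157, -0.764]
ft_force: [-0.2, 0.1, -0.5]
gripper_width: 0.0426
time: 18.6
tcp_pos: [0.6219, 0.0172, 0.0314]
tcp_rot: [-3.017, -0.157, -0.761]
ft_force: [-8.0, -0.7, 5.3]
gripper_width: 0.0427
time: 18.77
tcp_pos: [0.6235, 0.0173, 0.0312]
tcp_rot: [-3.017, -0.157, -0.759]
ft_force: [-17.8, -3.8, 12.7]
gripper_width: 0.0426
18.77 p [0.6235 0.0173 0.0312] F [-17.8  -3.8  12.7] w 0.043 q [-0.11  0.04  2.08  0.2   0.54  1.21]
rot err/axes [[0.876, 0.104, 0.471], [0.091, -0.995, 0.05], [0.473, -0.001, -0.881]]
[-0.08754179 -0.11167077]
```

```bash
python3 -m inch '[[0.5,0.002,0,0.001,0,0,0],[0.5,0.002,0,0.001,0,0,0]]';python3 -c "
from h import *
print(cf(manip.observe()['tcp_pos']))"; python3 -m inch '[[0.5,-0.01,0,-0.005,0,0,0],[0.5,-0.04,0,-0.02,0,0,0],[0.5,-0.09,0,-0.05,0,0,0],[0.5,-0.09,0,-0.1,0,0,0],[0.5,-0.06,0,-0.17,0,0,0],[0.5,-0.02,0,-0.24,0,0,0],[0.5,0.02,0,-0.32,0,0,0],[0.5,0.06,0,-0.4,0,0,0]]'
python3 - <<'E'
from h import *
st()
im=manip.grab_frame("top");cv2.imwrite("pics/top18.png",im)
cv2.imwrite("pics/s18.png",cv2.resize(im[120:240,225:385],None,fx=5,fy=5,interpolation=2))
b=manip.grab_frame("scene");cv2.imwrite("pics/sc18.png",b);cv2.imwrite("pics/s18b.png",cv2.resize(b[160:290,250:410],None,fx=4.5,fy=4.5,interpolation=2))
E
```

```text
time: 18.93
tcp_pos: [0.6235, 0.0175, 0.0304]
tcp_rot: [-3.018, -0.158, -0.755]
ft_force: [-16.3, -3.8, 10.5]
gripper_width: 0.0426
[-0.08756631 -0.11146595]
time: 19.6
tcp_pos: [0.5568, 0.0102, 0.2179]
tcp_rot: [-3.017, -0.156, -0.763]
ft_force: [1.5, 0.9, 0.1]
gripper_width: 0.0426
19.6 p [0.5568 0.0102 0.2179] F [1.5 0.9 0.1] w 0.043 q [-0.15 -0.44  2.12  0.14  0.98  1.27]
rot err/axes [[0.875, 0.104, 0.473], [0.091, -0.995, 0.05], [0.476, -0.0, -0.88]]
```

View pics/s18.png

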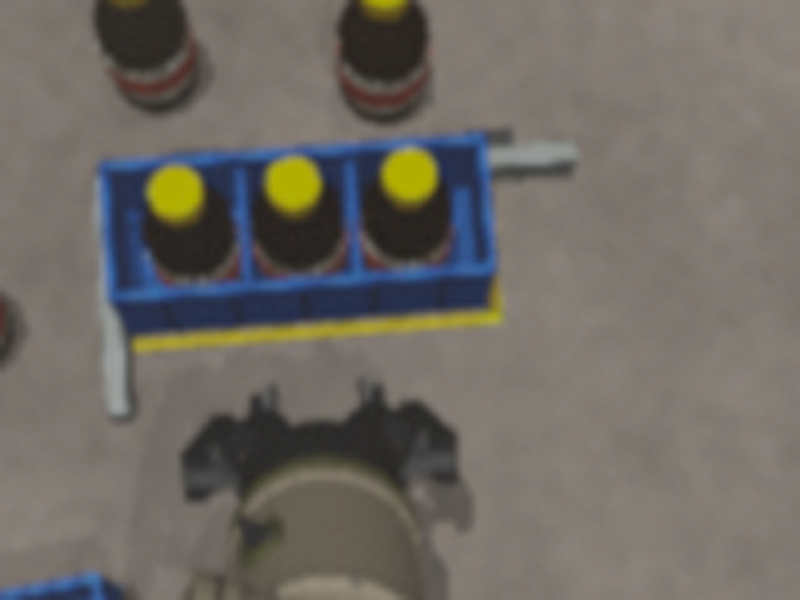

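View pics/s18b.png

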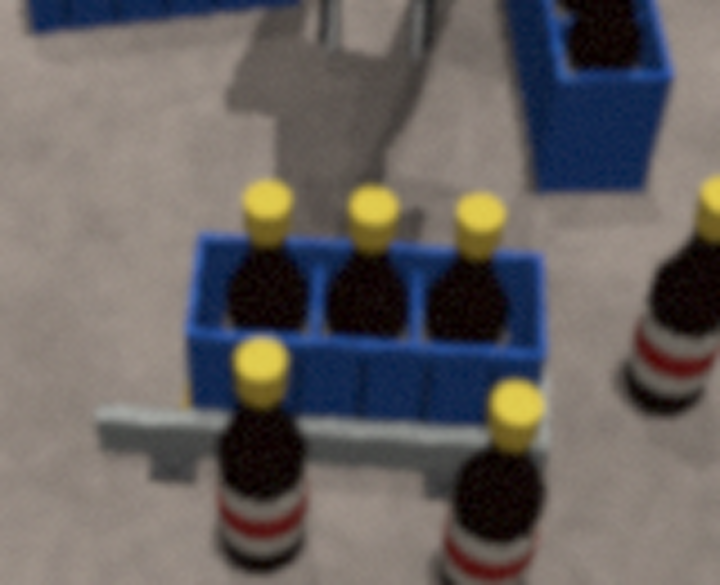

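```bash
python3 - <<'E'
from h import *
from scipy.optimize import minimize
im=cv2.imread("pics/top18.png");hsv=cv2.cvtColor(im,cv2.COLOR_BGR2HSV)
def run(imn,view,roi,extra):
    im=cv2.imread(imn);h=cv2.cvtColor(im,cv2.COLOR_BGR2HSV)
    m=((h[...,0]>100)&(h[...,0]<125)&(h[...,1]>110)).astype(np.uint8)
    x0,y0,x1,y1=roi;M=np.zeros_like(m);M[y0:y1,x0:x1]=m[y0:y1,x0:x1]
    n,l,s,_=cv2.connectedComponentsWithStats(M);k=1+np.argmax(s[1:,4]);pts=np.argwhere(l==k)[:,::-1].astype(np.int32)
    H=cv2.convexHull(pts)
    A=np.zeros((400*4,640*4),np.uint8);cv2.fillPoly(A,[H*4+2],1)
    A=cv2.resize(cv2.fillPoly(np.zeros_like(m),[H],1).astype(np.float32),None,fx=4,fy=4,interpolation=1)
    def mod(v):
        c,s=np.cos(v[2]),np.sin(v[2]);P=[]
        for a in(-.04,.04):
            for b in(-.11,.11):
                for z in(0,.125): P.append(proj(view,[v[0]+c*a-s*b,v[1]+s*a+c*b,z]))
        hh=cv2.convexHull(((np.array(P)+.5)*4).astype(np.float32))
        B=np.zeros(A.shape,np.uint8);cv2.fillPoly(B,[np.round(hh*16).astype(np.int32)],1,shift=4);return B
    J=lambda v:np.abs(A-mod(v)).sum()
    g=wf(-.04,-.11,0);v0=np.r_[g[:2],Y]
    r=minimize(J,v0,method="Nelder-Mead",options=dict(initial_simplex=v0+np.array([[0,0,0],[.006,0,0],[0,.006,0],[0,0,.03]]),xatol=1e-4))
    print(view,r.x.round(4),"corner frame",cf(r.x).round(4),"yaw-Y",round(r.x[2]-Y,4),J(v0),r.fun)
run("pics/top18.png","top",(235,140,335,200),0)
run("pics/top0.png","top",(280,180,375,235),0)
E
```

```text
top [0.6767 0.0276 0.1064] corner frame [-0.0336 -0.107 ] yaw-Y 0.0024 6212.5625 1973.0625
top [ 0.5603 -0.1002  0.199 ] corner frame [-0.1626 -0.222 ] yaw-Y 0.095 83083.0 1895.25
```

```bash
python3 - <<'E'
from h import *
from scipy.optimize import minimize
def run(png):
    im=cv2.imread(png);h=cv2.cvtColor(im,cv2.COLOR_BGR2HSV)
    m=((h[...,0]>100)&(h[...,0]<125)&(h[...,1]>110)).astype(np.uint8)
    n,l,s,_=cv2.connectedComponentsWithStats(m[:400]);k=1+np.argmax(s[1:,4]);H=cv2.convexHull(np.argwhere(l==k)[:,::-1].astype(np.int32))
    A=cv2.fillPoly(np.zeros(m.shape,np.uint8),[H],1).astype(float)
    def mod(v):
        c,s=np.cos(v[2]),np.sin(v[2])
        P=np.array([proj("top",[v[0]+c*a-s*b,v[1]+s*a+c*b,z]) for a in(-.04,.04) for b in(-.11,.11) for z in(0,.125)])
        hh=cv2.convexHull(((P-[225,120])*5+2).astype(np.float32));B=np.zeros(m.shape,np.uint8);cv2.fillPoly(B,[np.round(hh*16).astype(np.int32)],1,shift=4);return B
    J=lambda v:np.abs(A-mod(v)).sum();v0=np.array([.674,.027,.105])
    r=minimize(J,v0,method="Nelder-Mead",options=dict(initial_simplex=v0+np.array([[0,0,0],[.006,0,0],[0,.006,0],[0,0,.03]]),xatol=1e-5))
    print(png,r.x.round(4),cf(r.x).round(4),round(r.x[2]-Y,4),r.fun)
for p in("s15","s17","s18"):run(f"pics/{p}.png")
E
```

```text
pics/s15.png [0.6673 0.0256 0.093 ] [-0.0432 -0.108 ] -0.011 3271.0Traceback (most recent call last):
  File "<stdin>", line 15, in <module>
  File "<stdin>", line 13, in run
    res = _minimize_neldermead(fun, x0, args, callback, bounds=bounds,
                               **options)
    fxcc = func(xcc)
    fx = function(np.copy(x), *(wrapper_args + args))
  File "<stdin>", line 12, in <lambda>
  File "<stdin>", line 10, in mod
  File "h.py", line 10, in proj
    c=manip.calibration(n);T=np.array(c['T'])
ValueError: time passes only in moves, steps and waits
```

```bash
python3 - <<'E'
import cv2,numpy as np
for v,a,b,R in(("top","top0","top18",dict(a=(240,105,268,146),b=(288,108,316,146),c=(198,165,230,196),carton=(85,175,160,230),tub=(128,255,172,296),roll=(452,244,494,282),crate1=(215,232,245,300))),("scene","scene0","sc18",dict(a=(295,233,320,288),b=(345,245,372,297),c=(387,200,415,252),carton=(455,172,525,250),tub=(435,160,472,196),roll=(168,142,204,174),crate1=(360,135,398,202),crate3=(250,120,320,168)))):
    A=cv2.imread(f"pics/{a}.png",0).astype(np.float32);B=cv2.imread(f"pics/{b}.png",0).astype(np.float32)
    for k,(x0,y0,x1,y1) in R.items():
        s,r=cv2.phaseCorrelate(A[y0:y1,x0:x1],B[y0:y1,x0:x1]);print(v,k,np.round(s,2),round(r,2))
E
```

```text
top a [-0.02  0.49] 0.97
top b [-0.06 -0.05] 0.99
top c [-0.01 -0.04] 1.0
top carton [0.43 0.02] 0.95
top tub [0.53 0.49] 0.97
top roll [0.55 0.01] 0.99
top crate1 [-0.   -0.02] 0.99
scene a [0.47 0.13] 0.94
scene b [0.74 0.17] 0.84
scene c [-0.03 -0.02] 1.01
scene carton [0.03 0.05] 0.89
scene tub [ 0.54 -0.18] 0.75
scene roll [0.09 0.1 ] 1.01
scene crate1 [ 0.07 -0.1 ] 0.89
scene crate3 [-0.26  0.22] 0.68
```

View pics/sc18.png

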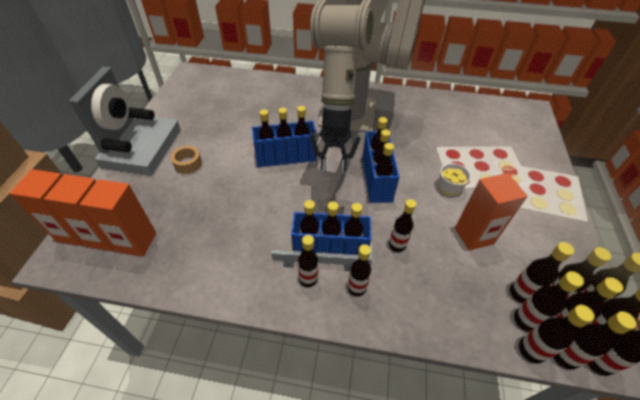

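Nothing else has moved, and the crate stands in the corner at (330,232) in the scene view. I'll lift clear, settle and hand in.

```bash
python3 -m inch '[[0.5,0.03,0,-0.055,0,0,0],[0.5,0.06,0,-0.11,0,0,0],[0.5,0.06,0,-0.11,0,0,0],[0.5,0.06,0,-0.11,0,0,0],[0.5,0.06,0,-0.11,0,0,0]]'; python3 -c "
from station import manip
print(manip.finish_job())"
```

```text
time: 20.12
tcp_pos: [0.5577, 0.0102, 0.2783]
tcp_rot: [-3.017, -0.157, -0.763]
ft_force: [0.0, 0.7, -0.2]
gripper_width: 0.0428
the job is handed in; nothing more can be done
None
```

The blue crate farthest from the robot now stands in the stop corner, and I handed the job in at about 20 s of the 64 s. With the fingers low, I pushed it to just short of the back fence. Next I pushed its end into the side fence, then pushed again until it met the back fence.

**Contact:** Both last pushes stopped firmly, at about 18 N against the side fence and 16–18 N against the back fence. I did not touch the side fence again after the last push.

**Camera check:**
- The crate fits as parallel to the fence within 0.003 rad.
- Its position along the side fence changed by only about 1 mm during the last push.
- The fitted centre lies 6 mm (x) and 3 mm (y) beyond nominal home. That disagrees with my measurement of the corner, which I take to be a few millimetres off, since the crate cannot pass through the fences.

**Everything else:** The bottles, tub, tape roll, carton and look-alike crates show no visible movement between the first and last pictures. In some patches the image comparison gave sub-pixel shifts of up to 0.74 px, which I put down to noise and shadow. It was weakest for the look-alike crate nearest the robot, which was checked only in the scene view. At hand-in the arm was clear of everything, with under 1 N at the wrist.

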